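# Bring the yellow tumbler round to the front of the display turntable

## Task

First take the boxed notebook that stands in front of the display turntable and blocks the view, stand it upright on the checked pack of notebooks, and let go of it. Then turn the turntable smoothly by the square knob on its central post, without touching the tumblers, until the yellow tumbler stands in line with the pointer with the red dot on the turntable's foot. Finish while still gripping the knob and holding the turntable still there; leave the tumblers standing on it and the two small cups where they are.

Things in the scene. Friction and masses are not known exactly. Their poses are not given: they have to be found in the camera images.
- boxed_notebook: boxed notebook standing upright on its narrow edge, with a checked green and cream front and a dark purple shape; 31 mm thick (own x), 151 mm wide (own y), 200 mm tall, 0.25 kg. Origin: centre of its underside, z up. It starts on the plinth in front of the turntable's pointer. Grasp across the thickness from above. A round table mirror, 0.46 m wide and 0.4 m tall, is fixed behind the packs, straight ahead of the robot from 0.54 m on: carry things in front of it.
- check_pack: low fixed pack of notebooks, banded together, with a green and cream checked top and a dark purple shape; 216 (own x) x 197 (own y) x 62 mm tall. Origin: centre of its underside; its flat top is 62 mm above the origin.
- stand: fixed white foot of the display turntable, 224 mm across, on the plinth. Origin: centre of its underside, on the turning axis. Its own -x direction is the front: a short white tongue with a red dot (the pointer) sticks out there to 137 mm from the axis. The disc that turns on it is of pale wood with a cork top, 240 mm across, and its top is 30 mm above the origin.
- turntable (a joint): angle of the turning disc on its foot, rad, growing anticlockwise seen from above; it turns freely both ways (limits 6.28 either way, start within 0.6 of 0) on a plain bearing with a little friction (0.05 N m) and no spring, and stays where it is left. The tumblers ride round with it by friction, and may slip, rock or even tip when it is turned in jerks: turn it in one smooth sweep.
- knob: dark wooden square knob, 36 x 36 mm and 54 mm tall, with a brass dot on top, at the head of a thin steel post (14 mm across) on the turning axis; turns with the disc. Origin: its centre, 254 mm above the plinth (top at 281 mm, underside at 227 mm, clear above the tumblers' rims at 216 mm). Its x and y axes are square to its flat sides.
- yellow_tumbler: tall yellow patterned ceramic tumbler, 70 mm across, 186 mm tall, loose on the disc, its centre 70 to 93 mm from the turning axis; it starts 57 to 82 degrees to one side or the other of the pointer. Origin: centre of its underside.
- red_tumbler_a: tall red patterned ceramic tumbler, 70 mm across, 182 mm tall, loose on the disc at the side opposite the yellow one. Origin: centre of its underside.
- red_tumbler_b: tall red patterned ceramic tumbler, 70 mm across, 182 mm tall, loose on the disc in front by the pointer at the start. Origin: centre of its underside.
- red_tumbler_c: tall red patterned ceramic tumbler, 70 mm across, 182 mm tall, loose on the disc at the back at the start. Origin: centre of its underside.
- near_cup: small terracotta cup without handle, red and pink petals painted on it, 77 mm across, 74 mm tall, a bystander on top of a fixed 50 mm high pack of notebooks (181 x 166 mm, colourful geometric cover, centre 0.42 m ahead and 0.055 m left of the robot's base), which lies between the checked pack and the turntable. Origin: centre of its underside.
- far_cup: small terracotta cup without handle, green and purple petals painted on it, 79 mm across, 76 mm tall, a bystander on the plinth beyond the checked pack. Origin: centre of its underside.

How it is judged:
On the way, in this order (a step that is already met when the one before it is completed fails the run):
1. the boxed notebook stands upright on the checked pack, released (x of boxed_notebook in the frame of check_pack between -0.1 and 0.1 m and y of boxed_notebook in the frame of check_pack between -0.095 and 0.095 m and z of boxed_notebook in the frame of check_pack between 0.056 and 0.068 m and angle between boxed_notebook's own z axis and vertical below 0.1 rad and contact force between boxed_notebook and the arm below 0.1 N and contact force between boxed_notebook and the fingers below 0.1 N and linear speed of boxed_notebook below 0.02 m/s), for 0.3 s.
2. the yellow tumbler stands in line with the pointer (y of yellow_tumbler in the frame of stand between -0.014 and 0.014 m and x of yellow_tumbler in the frame of stand between -0.1 and -0.05 m), for 0.2 s.
At the end, for the whole second after the job is handed in: Notebook upright (0.1 rad), released and at rest on the checked pack; yellow tumbler on the pointer's side, its centre within 14 mm of the pointer's line, 50 to 100 mm from the axis; all tumblers upright on the disc; fingers press the knob with over 2 N; disc still (under 0.1 rad/s) (all of step 1 and all of step 2 and angle between each of yellow_tumbler, red_tumbler_a, red_tumbler_b, red_tumbler_c's own z axis and vertical below 0.1 rad and z of yellow_tumbler in the frame of stand between 0.026 and 0.036 m and z of red_tumbler_a in the frame of stand between 0.026 and 0.036 m and z of red_tumbler_b in the frame of stand between 0.026 and 0.036 m and z of red_tumbler_c in the frame of stand between 0.026 and 0.036 m and contact force between the fingers and knob above 2 N and velocity of joint turntable between -0.1 and 0.1 rad/s); the arm keeps its last pose, push and grip.
It fails at once if a tumbler is touched by the robot (contact force between any of yellow_tumbler, red_tumbler_a, red_tumbler_b, red_tumbler_c and the arm above 0.5 N or contact force between any of yellow_tumbler, red_tumbler_a, red_tumbler_b, red_tumbler_c and the fingers above 0.5 N).
It fails at once if a tumbler is struck by the notebook (contact force between any of yellow_tumbler, red_tumbler_a, red_tumbler_b, red_tumbler_c and boxed_notebook above 0.5 N).
It fails at once if a tumbler tips (angle between any of yellow_tumbler, red_tumbler_a, red_tumbler_b, red_tumbler_c's own z axis and vertical above 0.3 rad).
It fails at once if a small cup is moved more than 30 mm (distance of any of near_cup, far_cup from where it was at the start of the episode above 0.03 m).
It also fails if it takes over 54 s, if anything falls off the work surface, if the arm or the gripper's body presses on something with over 40 N, if the wrist force passes 120 N, or if a joint passes its speed limit or range.

## Robot

A 6-joint arm with a two-finger parallel gripper is mounted at the origin on the work surface; the furniture and walls round the work are solid. World frame = base frame: x ahead of the robot, y to its left, z up, the work surface at z = 0. Lengths are in m, angles in rad, forces in N, time in s.
With the tool pointing down it reaches from about 0.275 to 0.75 m from the base axis. Payload 10.2 kg.
Tool frame: the origin (TCP) lies midway between the tips of the shut fingers; the grasp point (between the pads) lies 19 mm behind it (env.hold_point_z is the distance from the TCP to the grasp point, in m); z points along the fingers, y is the line along which they close (so a half turn about z gives the same grasp; the last joint's range is limited). The gripper opens to 85 mm and grips with 20 to 120 N. Pads are 22 mm wide; open, the fingers measure 114 mm over their backs; the gripper's body (76 mm by 85 mm) begins 54 mm behind the grasp point. The pads swing forward as they close: fully open they stand 13 mm farther back than shut.
Start: joints at [-1.415, 0.313, 1.498, -0, 1.331, -0.223], TCP at [0.194, -0.488, 0.231] pointing down, gripper open.
Joint ranges: [-2.94, 2.94], [-0.97, 2.17], [0.19, 2.56], [-1.23, 4.37], [0.02, 3.11], [-2.88, 2.88]. Speed limits (rad/s): [2.39, 2.39, 3.01, 3.14, 3.14, 3.14].

## Interface

Orientations are given as a unit quaternion [x, y, z, w].
In Python, from bench import env, kinematics, monitor, eyes, job gives the robot as it stands. The module is installed in compiled form; this text tells all that it offers. Calls block until the motion is done:
- env.reach(position, orientation): joint-space move of the TCP to a pose.
- env.movel(position, velocity=0.15, frame=None, guard=None): straight line of the TCP; frame=None keeps the orientation; velocity is the mean speed in m/s. With guard (N) it stops when the force on the tool has changed by that much, and returns True; else False.
- env.set_joints(angles): joint-space move.
- env.release() and env.close_gripper(effort=None): open the fingers fully, or close them until they stop; effort is the grip in N (None keeps the last).
- env.hold(seconds).
- kinematics.ik(position, orientation): joint angles nearest the present ones, or None.
- monitor.sense(): the state.
- eyes.grab_frame(name): name is "side" or "top" or "wrist"; returns a dict with "frame" (420x560x3 uint8, red, green, blue), "mtx" (3x3 intrinsics, pixels), "view" (4x4, takes a point from world to camera coordinates). Camera axes: x right, y down, z forward; pixel columns grow to the right and rows downward; lengths in m; the calibration is good to about 2 mm. A picture is of the moment at which its call begins. There is no depth.
A pose or a line that the arm cannot do raises env.MotionError and nothing moves.
- job.hand_in(): hands the job in; it is judged then, once.
The state is a dict: "clock": time; "joints": joint angles; "qvel": joint speeds; "joint_efforts": joint torques, N m; "position": TCP position; "ee_rot": TCP orientation; "contact_force": force on the tool from outside, world axes, zero at the start; "ft_torque": the same for the moment, N m; "finger_gap": opening from 0.0 (shut) to 1.0 (fully open); "gripper_force": force on a finger pad.
Only numpy, scipy, OpenCV 4.12 (cv2) and the standard library are available. Lean on these libraries where they do the work, as an engineer would, in place of code of your own. Each camera call takes 0.05 s, during which the arm holds its last target. There are 200 camera calls.

## Working session

There is one attempt and no reset: what is moved stays moved. The work goes in short steps, each a Python script; the robot and the scene stay as the last script left them, time stands still between calls to the robot, and variables do not carry over. Pictures are saved under pics/ and viewed, at most 10 in all, crops included, and the job is handed in when it is done.

```bash
mkdir -p pics; cat > h.py <<'E'
import numpy as np, cv2
from bench import env, kinematics, monitor, eyes, job
def snap(n,out):
    f=eyes.grab_frame(n); cv2.imwrite(f'pics/{out}.png',f['frame'][:,:,::-1]); np.savez(f'pics/{out}.npz',**f); return f
def px2z(f,u,v,z):
    K=f['mtx'];V=f['view'];R=V[:3,:3];c=-R.T@V[:3,3]
    d=R.T@np.linalg.solve(K,[u,v,1]);s=(z-c[2])/d[2];return c+s*d
def proj(f,p):
    q=f['view']@np.append(p,1);r=f['mtx']@q[:3];return r[:2]/r[2]
E
python3 - <<'E'
from h import *
for n in ['top','side']:
    f=snap(n,n+'0'); V=f['view'];print(n,-V[:3,:3].T@V[:3,3],V[2,:3],f['mtx'][0,0])
s=monitor.sense();print(s['clock'],s['position'],s['ee_rot'],s['finger_gap'],env.hold_point_z)
E
```

```text
top [0.2494297  0.19461292 1.52441104] [ 0.18625392 -0.10751108 -0.97660168] 415.28967241895526
side [ 1.26338955 -0.12517267  1.08309361] [-0.62159598  0.13647581 -0.77135776] 419.6756087885684
0.1 [ 0.19411544 -0.48754486  0.23080492] [ 9.82111887e-01  1.88297401e-01  1.64791285e-05 -5.74314573e-04] 0.9987193728365916 0.0187
```

View pics/top0.png

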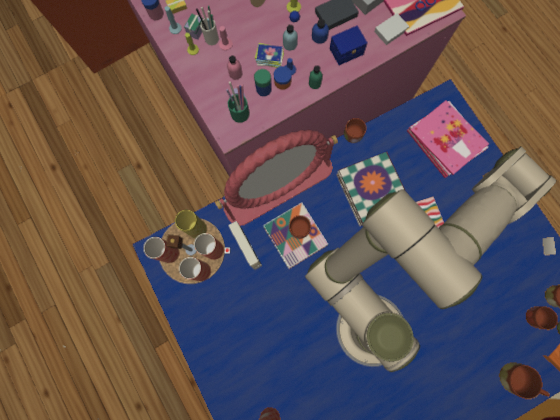

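View pics/side0.png

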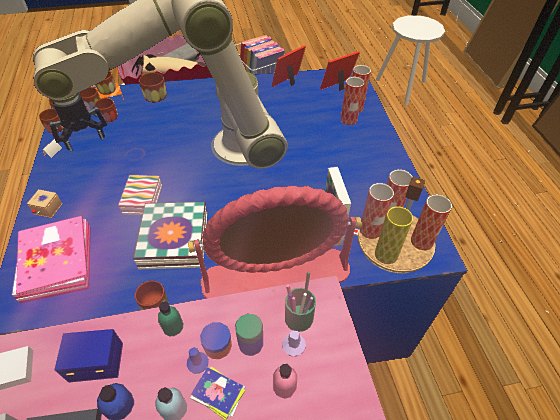

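The top view shows the knob at about (174,241), the pointer's dot at (227,250), the notebook at (244,245), the checked pack at (372,187), the near cup at (301,228) and the far cup at (355,130). The yellow tumbler is at (187,221), on the mirror side. I'll enlarge this area for exact pixels.

```bash
python3 - <<'E'
import cv2
a=cv2.imread('pics/top0.png')
cv2.imwrite('pics/c1.png',cv2.resize(a[195:295,135:268],None,fx=6,fy=6,interpolation=cv2.INTER_CUBIC))
cv2.imwrite('pics/c2.png',cv2.resize(a[110:260,280:430],None,fx=4,fy=4,interpolation=cv2.INTER_CUBIC))
E
```

```text
(no output)
```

View pics/c1.png

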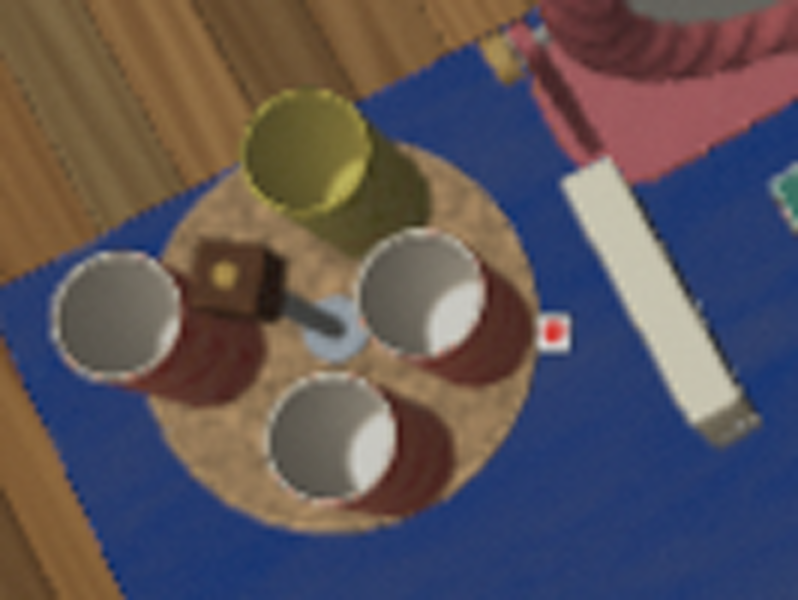

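View pics/c2.png

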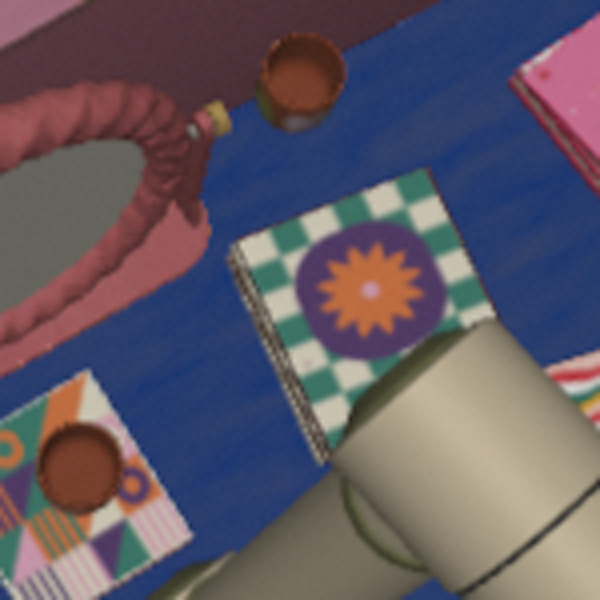

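Crop c1 (6x) shows the notebook's top with corners at (562,183), (607,158), (742,400) and (695,428). The knob's dot is at (225,274), the red dot at (553,331), and the tumbler rims at (308,152) for yellow and (421,293), (331,437), (117,316) for the reds. Crop c2 (4x) puts the pack's flower at (370,290) and its corners at (232,245), (428,168) and (495,320).

```bash
python3 - <<'E'
from h import *
f=dict(np.load('pics/top0.npz')); s=dict(np.load('pics/side0.npz'))
np.set_printoptions(precision=4,suppress=True)
A=lambda u,v:((u+.5)/6-.5+135,(v+.5)/6-.5+195)
B=lambda u,v:((u+.5)/4-.5+280,(v+.5)/4-.5+110)
P=lambda n,uv,z:(lambda p:print(n,p,'side px',proj(s,p)))(px2z(f,*uv,z))
for c in [(562,183),(607,158),(742,400),(695,428)]:P('nb',A(*c),.2)
P('knob',A(225,274),.281)
for c in [(200,238),(284,250),(250,312),(190,302)]:P('kc',A(*c),.281)
P('disc',A(335,337),.03);P('dot',A(553,331),.015)
for n,c,z in [('Y',(308,152),.216),('b',(421,293),.212),('a',(331,437),.212),('c',(117,316),.212)]:P(n,A(*c),z)
P('flower',B(370,290),.062)
for c in [(232,245),(428,168),(495,320)]:P('pc',B(*c),.062)
P('ncup',B(81,468),.124);P('fcup',B(301,75),.076)
a=cv2.imread('pics/side0.png')
cv2.imwrite('pics/s1.png',cv2.resize(a[150:290,310:470],None,fx=4.2,fy=4.2,interpolation=cv2.INTER_CUBIC))
E
```

```text
nb [0.5393 0.2382 0.2   ] side px [350.5216 201.8797]
nb [0.5385 0.2106 0.2   ] side px [341.0537 203.1115]
nb [0.3886 0.2147 0.2   ] side px [327.7095 166.487 ]
nb [0.3889 0.2433 0.2   ] side px [336.817  165.2743]
knob [0.5698 0.403  0.281 ] side px [417.1994 181.0842]
kc [0.5925 0.4051 0.281 ] side px [421.4739 187.0197]
kc [0.565  0.3719 0.281 ] side px [405.5903 181.4583]
kc [0.5463 0.4013 0.281 ] side px [413.0876 175.0776]
kc [0.5665 0.4246 0.281 ] side px [424.2244 179.0875]
disc [0.5663 0.4066 0.03  ] side px [396.8858 236.1975]
dot [0.5037 0.2941 0.015 ] side px [355.6686 229.2521]
Y [0.6212 0.3451 0.216 ] side px [398.6379 214.4224]
b [0.5244 0.3307 0.212 ] side px [380.5985 190.4472]
a [0.4829 0.4076 0.212 ] side px [400.4037 176.514 ]
c [0.5977 0.4738 0.212 ] side px [438.5799 201.9564]
flower [ 0.4332 -0.2837  0.062 ] side px [170.195  231.5099]
pc [ 0.5348 -0.1999  0.062 ] side px [200.6752 253.9936]
pc [ 0.5023 -0.395   0.062 ] side px [132.4718 255.9597]
pc [ 0.3506 -0.3645  0.062 ] side px [143.0761 215.1246]
ncup [0.4236 0.0347 0.124 ] side px [271.7623 200.3669]
fcup [ 0.6368 -0.3405  0.076 ] side px [151.1229 290.1621]
```

View pics/s1.png

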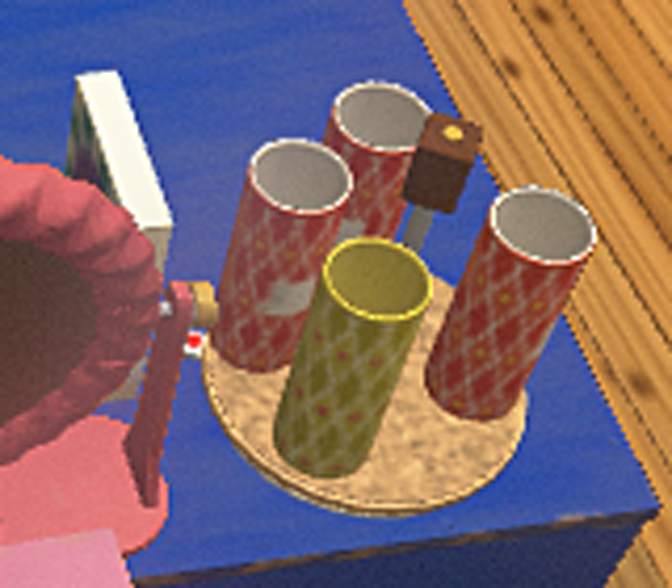

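The side view agrees with the top estimates: the knob's dot is at (417.9,181.4) against a predicted (417.2,181.1). So the plinth is at z=0 and the positions hold. Next I'll grasp the notebook.

```bash
cat >> h.py <<'E'
from scipy.spatial.transform import Rotation as R
def down(deg): return (R.from_euler('z',deg,degrees=True)*R.from_euler('x',180,degrees=True)).as_quat()
def st():
    s=monitor.sense();print(*[np.round(s[k],3) for k in('clock','position','joints','finger_gap','gripper_force','contact_force')])
E
python3 - <<'E'
from h import *
q=down(-1.7)
env.reach([.34,-.1,.42],q);st()
f=snap('top','top1')
env.reach([.455,.227,.34],q);st()
env.movel([.455,.227,.158],.12,guard=8);st()
env.close_gripper(45);st()
E
```

```text
1.767 [ 0.34 -0.1   0.42] [-0.621 -0.142  1.517 -0.     1.768  0.98 ] 1.0 0.0 [ 0.042 -0.842  0.881]
3.15 [0.455 0.226 0.34 ] [ 0.23   0.222  1.335 -0.     1.583  1.832] 1.001 0.0 [-0.146 -1.425  0.696]
4.817 [0.455 0.227 0.159] [ 0.232  0.347  1.651 -0.     1.143  1.833] 1.001 0.0 [-0.187 -0.04   0.061]
5.367 [0.455 0.227 0.158] [ 0.232  0.348  1.651 -0.     1.143  1.832] 0.351 45.53 [-0.658  0.003  2.627]
```

```bash
python3 - <<'E'
from h import *
env.movel([.455,.227,.20],.06);env.movel([.41,.227,.335],.15);st()
a=cv2.imread('pics/top1.png')
cv2.imwrite('pics/c3.png',cv2.resize(a[110:260,300:450],None,fx=4,fy=4,interpolation=cv2.INTER_CUBIC))
f=snap('side','side2')
cv2.imwrite('pics/s2.png',f['frame'][100:400,:400,::-1].repeat(2,0).repeat(2,1))
E
```

```text
7.317 [0.41  0.227 0.334] [ 0.255  0.132  1.459 -0.     1.552  1.855] 0.344 44.952 [ 0.433 -0.047 -2.805]
```

View pics/s2.png

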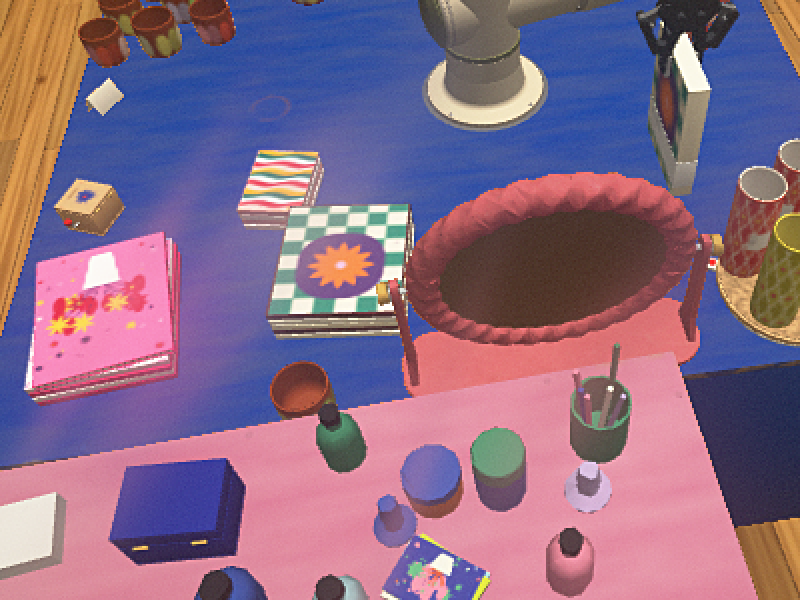

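The notebook hangs upright, clear of the mirror. In s2 (2x) the pack's top corners are (288,206), (411,205), (406,316) and (268,317).

```bash
python3 - <<'E'
from h import *
s=dict(np.load('pics/side2.npz'))
P=[px2z(s,u/2-.25,v/2-.25+100,.062)[:2] for u,v in [(288,206),(411,205),(406,316),(268,317),(341,264)]]
for p in P:print(p.round(4))
print(np.mean(P[:4],0))
q=down(-1.7)
env.movel([.40,0,.345],.3);env.movel([.40,-.2,.345],.3);st()
E
```

```text
[ 0.2981 -0.3622]
[ 0.3349 -0.1677]
[ 0.5492 -0.1951]
[ 0.5112 -0.3913]
[ 0.4342 -0.2836]
[ 0.42336468 -0.27908639]
9.092 [ 0.4   -0.199  0.345] [-0.724  0.078  1.492  0.     1.572  0.875] 0.344 44.897 [-0.399 -0.496 -2.957]
```

```bash
python3 - <<'E'
from h import *
q=down(-9.5)
env.movel([.407,-.289,.345],.2,frame=q)
env.movel([.407,-.289,.228],.15)
print(env.movel([.407,-.289,.214],.03,guard=5));st()
env.release();st()
env.movel([.407,-.289,.36],.15);env.hold(.2);st()
snap('top','top3');f=snap('side','side3')
cv2.imwrite('pics/s3.png',cv2.resize(f['frame'][100:300,80:300,::-1],None,fx=2.7,fy=2.7))
E
```

```text
True
10.983 [ 0.407 -0.289  0.22 ] [-0.853  0.265  1.592  0.     1.283  0.884] 0.35 45.379 [ 1.387 -1.384  2.96 ]
11.567 [ 0.407 -0.289  0.219] [-0.853  0.266  1.593  0.     1.284  0.884] 1.002 0.0 [ 1.084 -0.286 -0.61 ]
12.858 [ 0.407 -0.289  0.359] [-0.853  0.199  1.316  0.     1.628  0.884] 0.999 0.0 [0.228 1.02  0.496]
```

View pics/s3.png

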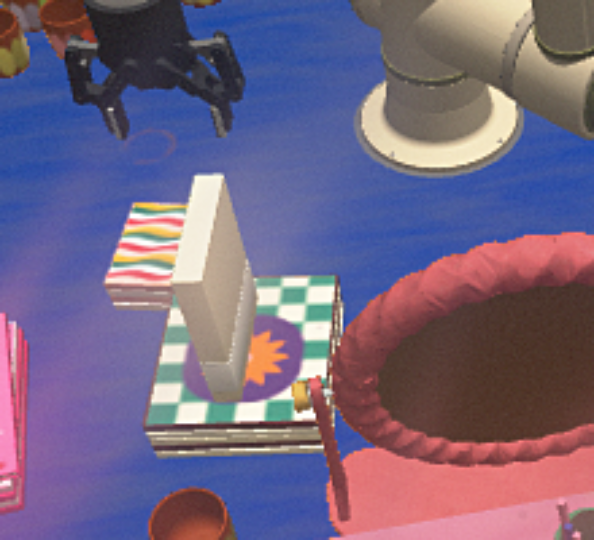

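The notebook stands upright and free on the checked pack. Next I'll go above the knob and check its centre and yaw with the wrist camera.

```bash
python3 - <<'E'
from h import *
T,S=[dict(np.load(f'pics/{n}0.npz')) for n in('top','side')]
def tri(a,b):
    Pm=[x['mtx']@x['view'][:3] for x in(T,S)]
    X=cv2.triangulatePoints(*Pm,np.array(a,float),np.array(b,float))[:,0];return X[:3]/X[3]
A=lambda u,v:((u+.5)/6-.5+135,(v+.5)/6-.5+195)
C=lambda u,v:((u+.5)/4.2-.5+310,(v+.5)/4.2-.5+150)
for n,a,b in[('knob',(225,274),(453,132)),('dot',(553,331),(195,342)),('Y',(308,152),(378,279)),('b',(421,293),(301,176)),('a',(331,437),(383,117)),('c',(117,316),(543,226))]:
    print(n,tri(A(*a),C(*b)).round(4))
env.reach([.37,0,.42],down(50))
env.reach([.50,.35,.42],down(141))
env.reach([.569,.404,.40],down(141));env.hold(.3);st()
f=snap('wrist','w1')
print(proj(f,np.array([.569,.404,.281])))
E
```

```text
knob [0.5699 0.4033 0.2812]
dot [0.5052 0.2953 0.0073]
Y [0.6232 0.3469 0.2111]
b [0.5256 0.332  0.2085]
a [0.4838 0.4087 0.2087]
c [0.5992 0.4752 0.2071]
16.342 [0.569 0.404 0.401] [ 0.45   0.811  0.269 -0.     2.06  -0.44 ] 1.003 0.0 [0.057 0.426 0.015]
[278.85941469 203.1416545 ]
```

View pics/w1.png

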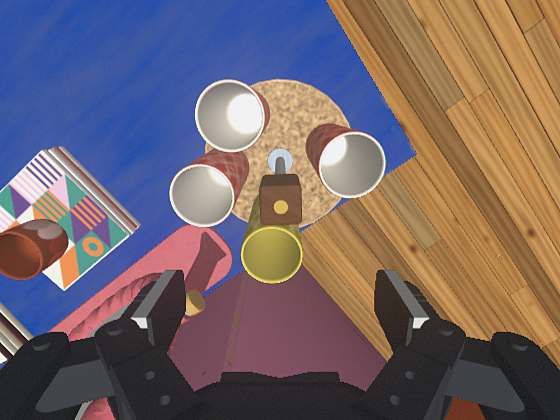

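The wrist view shows the knob square to the gripper (sides at columns 260 and 301), with its dot at (280.5,207). The yellow rim is centred at (272,254), and the other rims at (202,195), (231,116) and (352,165).

```bash
python3 - <<'E'
from h import *
f=dict(np.load('pics/w1.npz'))
for n,u,v,z in[('k',280.5,207,.281),('Y',272,254,.216),('b',202,195,.212),('a',231,116,.212),('c',352,165,.212)]:print(n,px2z(f,u,v,z).round(4))
k=px2z(f,280.5,207,.281)
for u,v in[(260,223),(301,223)]:print(px2z(f,u,v,.281).round(4))
# timing tests in the air, J6 +-
j=np.array(monitor.sense()['joints']);t=monitor.sense()['clock']
p=monitor.sense()['position']
env.movel([p[0],p[1],p[2]-.003],velocity=.003,frame=down(121));t2=monitor.sense()['clock'];print('movel rot20',t2-t);st()
env.set_joints(j);print('set_joints',monitor.sense()['clock']-t2)
E
```

```text
k [0.5725 0.4029 0.281 ]
Y [0.6246 0.3491 0.216 ]
b [0.5268 0.3338 0.212 ]
a [0.486  0.4108 0.212 ]
c [0.6003 0.4752 0.212 ]
[0.5726 0.3802 0.281 ]
[0.5948 0.4076 0.281 ]
movel rot20 0.8082999999999991
17.2 [0.569 0.404 0.398] [ 0.45   0.806  0.287 -0.     2.049 -0.092] 1.002 0.0 [-0.404 -0.096 -0.235]
set_joints 0.4250000000000007
```

```bash
python3 - <<'E'
from h import *
env.movel([.5705,.4032,.30],.12,frame=down(141))
print(env.movel([.5705,.4032,.238],.06,guard=8));st()
env.close_gripper(60);st()
t=monitor.sense()['clock'];p=monitor.sense()['position']
env.movel([p[0],p[1],p[2]-.001],velocity=.00025,frame=down(141-73.5));print(monitor.sense()['clock']-t)
env.hold(.5);st();s=monitor.sense();print(R.from_quat(s['ee_rot']).as_euler('zyx',degrees=True),s['qvel'])
f=snap('top','top4');snap('wrist','w4')
cv2.imwrite('pics/c4.png',cv2.resize(f['frame'][185:295,135:268,::-1],None,fx=5,fy=5,interpolation=cv2.INTER_CUBIC))
f=snap('side','side4')
a=cv2.imread('pics/c4.png')[:,:,:];b=cv2.resize(f['frame'][130:290,330:470,::-1],None,fx=3,fy=3)
h=550;b=cv2.copyMakeBorder(b,0,h-b.shape[0],0,0,cv2.BORDER_CONSTANT);m=np.hstack([a,b]);print(m.shape)
m=cv2.resize(m,None,fx=800/m.shape[1],fy=800/m.shape[1]);cv2.imwrite('pics/m4.png',m)
E
```

```text
False
19.8 [0.571 0.403 0.239] [ 0.448  0.725  0.839  0.     1.577 -0.442] 0.999 0.0 [-0.227 -0.369 -0.222]
20.317 [0.57  0.403 0.238] [ 0.448  0.725  0.839 -0.     1.578 -0.442] 0.415 62.418 [-2.277 -1.969  3.298]
1.4332999999999991
22.25 [0.571 0.403 0.238] [4.470e-01 7.240e-01 8.400e-01 1.000e-03 1.573e+00 8.410e-01] 0.42 62.624 [4.145 0.824 4.589]
[ -67.42716475    0.20775495 -179.86081358] [-5.42229017e-04  2.86550025e-05  7.77655768e-04 -5.60364225e-04
 -7.65279278e-05 -1.28947705e-04]
(550, 1085, 3)
```

View pics/m4.png

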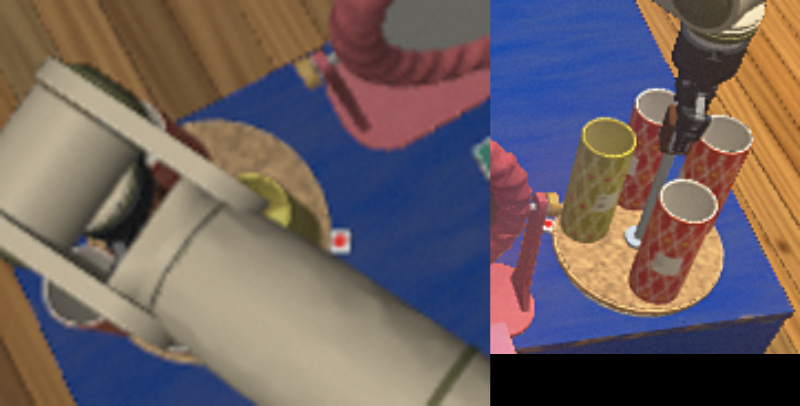

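All the tumblers are upright, and the yellow one now stands next to the pointer, with its rim at about (608,139) in the montage's side view. I'll compute its offset from the pointer line.

```bash
python3 - <<'E'
from h import *
s=dict(np.load('pics/side4.npz'));k=np.array([.5702,.4032])
sc=3*800/1085
to=lambda u,v:(330+(u-490.3)/sc,130+v/sc)
ang=lambda p:np.degrees(np.arctan2(*(p[:2]-k)[::-1]))
Y=px2z(s,*to(608,139),.216);d=px2z(s,*to(548,225),.0073)
print(Y,ang(Y),np.linalg.norm(Y[:2]-k),d,ang(d))
# colour-based: yellow pixels extents in side view vs predicted silhouettes
hsv=cv2.cvtColor(s['frame'],cv2.COLOR_RGB2HSV);m=cv2.inRange(hsv,(22,110,60),(34,255,255))
n,l,stt,c=cv2.connectedComponentsWithStats(m[150:260,350:410]);i=1+np.argmax(stt[1:,4])
print('seen',stt[i,0]+350,stt[i,0]+350+stt[i,2],stt[i,1]+150,stt[i,1]+150+stt[i,3])
t=np.linspace(0,2*np.pi,60)
for a in(-125,-123,-121,-119,-117):
    o=k+.077*np.array([np.cos(np.radians(a)),np.sin(np.radians(a))])
    q=np.array([proj(s,[o[0]+.035*np.cos(x),o[1]+.035*np.sin(x),z]) for x in t for z in(.03,.216)])
    print(a,q[:,0].min().round(1),q[:,0].max().round(1),q[:,1].min().round(1),q[:,1].max().round(1))
E
```

```text
[0.53799474 0.33260532 0.216     ] -114.52245186722261 0.07759373208306587 [0.50808627 0.29520512 0.0073    ] -119.90554815430764
seen 366 396 183 240
-125 361.3 396.7 180.6 238.4
-123 361.1 396.5 181.2 239.1
-121 360.9 396.3 181.8 239.7
-119 360.8 396.2 182.5 240.4
-117 360.6 396.1 183.1 241.0
```

```bash
python3 - <<'E'
from h import *
k=np.array([.5702,.4032])
ang=lambda p:np.degrees(np.arctan2(*(p[:2]-k)[::-1])).round(1)
s0=dict(np.load('pics/side0.npz'));Y0=px2z(s0,(378.5)/4.2-.5+310,(279.5)/4.2-.5+150,.216);print('start side-only',Y0,ang(Y0))
d0=px2z(s0,356,231.05,.0073);print(d0,ang(d0))
w=dict(np.load('pics/w4.npz'));s=dict(np.load('pics/side4.npz'))
for a in(-124,-120,-116,-112):
    o=[*(k+.077*np.array([np.cos(np.radians(a)),np.sin(np.radians(a))])),.216];print(a,proj(w,o),proj(s,o))
A=cv2.resize(w['frame'][...,::-1],(400,300),interpolation=cv2.INTER_AREA)
A=w['frame'][60:420,:400,::-1]
B=cv2.resize(s['frame'][170:250,350:416,::-1],None,fx=6,fy=6,interpolation=cv2.INTER_CUBIC)
h=max(len(A),len(B));A,B=[cv2.copyMakeBorder(x,0,h-len(x),0,0,cv2.BORDER_CONSTANT) for x in(A,B)]
cv2.imwrite('pics/m5.png',np.hstack([A,B]));print(A.shape,B.shape)
E
```

```text
start side-only [0.6271097  0.34553906 0.216     ] -45.4
[0.50542752 0.29580179 0.0073    ] -121.1
-124 [253.01624409 365.36541223] [384.0929299  189.73420749]
-120 [261.4949637  366.49251238] [383.72041388 191.03399427]
-116 [270.02310983 367.13696022] [383.47858506 192.37216393]
-112 [278.57295269 367.29785177] [383.36967981 193.74270886]
(480, 400, 3) (480, 396, 3)
```

View pics/m5.png

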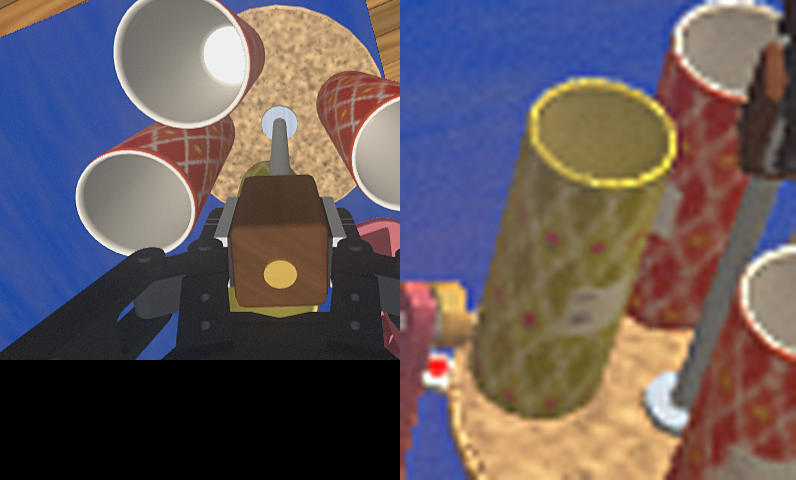

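In the enlarged side view the yellow rim is centred at about (602,133). That puts it at roughly −118° against −121° for the pointer, an offset of about 4 mm where 14 mm is allowed. The wrist view shows the knob firmly held and the tumblers clear of the fingers.

```bash
python3 - <<'E'
from h import *
env.hold(.3);st();print(job.hand_in())
E
```

```text
22.7 [0.571 0.403 0.238] [4.470e-01 7.240e-01 8.400e-01 1.000e-03 1.573e+00 8.410e-01] 0.417 62.625 [5.277 0.393 4.145]
the job is handed in; nothing more can be done
None
```

I handed the job in at 22.7 s, with no verdict returned: the boxed notebook stands released on the checked pack, the yellow tumbler is about 4 mm off the pointer line by camera estimate (14 mm allowed), and the gripper still holds the knob at about 62 N with all four tumblers upright.

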